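# Set the tool-rest stop collar to the horseshoe gauge

### The arm

A 6-joint arm with a two-finger parallel gripper is mounted at the origin on the work surface. World frame = base frame: x ahead of the robot, y to its left, z up, the work surface at z = 0. Lengths are in m, angles in rad, forces in N, time in s.
With the tool pointing down it reaches from about 0.325 to 0.9 m from the base axis. Payload 6.1 kg.
Tool frame: the origin (TCP) lies midway between the tips of the shut fingers; the grasp point (between the pads) lies 19 mm behind it; x points along the fingers, y is the direction in which the jaws open and shut, and the axes are right-handed (so a half turn about x gives the same grasp; the last joint's range is limited). The gripper opens to 85 mm and grips with 20 to 120 N. Pads are 22 mm wide; open, the fingers measure 114 mm over their backs; the gripper's body (76 mm by 85 mm) begins 54 mm behind the grasp point. The pads swing forward as they close: fully open they stand 13 mm farther back than shut.
Start: joints at [-1.372, 0.22, 1.526, -0, 1.395, -0.126], TCP at [0.199, -0.592, 0.231] pointing down, gripper open.
Joint ranges: [-2.98, 2.98], [-0.91, 2.08], [0.09, 2.57], [-1.24, 4.39], [0.2, 2.65], [-2.68, 2.68]. Speed limits (rad/s): [2.57, 2.57, 3.01, 3.14, 3.14, 3.14].

### API

Orientations are given as [roll, pitch, yaw] about the fixed x, y, z axes, in that order (R = Rz(yaw) Ry(pitch) Rx(roll)).
In Python, from plant import movep, move_l, set_joints, gripper_to, hold, inverse_kinematics, observe, get_image, get_calibration, Unreachable, job_done gives the robot as it stands. Calls block until the motion is done:
- movep(position, orientation): joint-space move of the TCP to a pose.
- move_l(position, feed=0.15, rotation=None, max_force=None): straight line of the TCP; rotation=None keeps the orientation; feed is the mean speed in m/s. With max_force (N) it stops when the force on the tool has changed by that much, and returns True; else False.
- set_joints(angles): joint-space move.
- gripper_to(opening, f_grip=None): finger opening in m; f_grip is the grip in N (None keeps the last); returns when the fingers have stopped.
- hold(seconds).
- inverse_kinematics(position, orientation): joint angles nearest the present ones, or None.
- observe(): the state.
- get_image(name): name is "scene" or "top"; returns (picture, depth): 384x512x3 uint8, red, green, blue; 384x512 float32, m along the optical axis (not along the pixel's ray), 0 where there is no reading.
- get_calibration(name): a dict with "intrinsics" (3x3 intrinsics, pixels), "world_from_camera" (4x4, takes a point from camera to world coordinates). Camera axes: x right, y down, z forward; pixel columns grow to the right and rows downward; lengths in m; the calibration is good to about 2 mm. A picture is of the moment at which its call begins. get_calibration takes no time and is no camera call.
A pose or a line that the arm cannot do raises Unreachable and nothing moves.
- job_done(): hands the job in, once; it reports no verdict.
The state is a dict: "time_s": time; "q": joint angles; "joint_velocities": joint speeds; "joint_torque": joint torques, N m; "eef_pos": TCP position; "tcp_rot": TCP orientation; "ft_force": force on the tool from outside, world axes, zero at the start; "torque": the same for the moment, N m; "opening": finger opening in m.
Only numpy, scipy, OpenCV 4.12 (cv2) and the standard library are available. Lean on these libraries where they do the work, as an engineer would, in place of code of your own. Each camera call takes 0.05 s, during which the arm holds its last target.

### The job

Slip the horseshoe gauge around the threaded post, between the spring washer and the knurled collar, and let go of it. Then spin the collar down until it has pushed the gauge home on the lock ring hidden beneath it and is finger-snug, not forced, and leave the gauge nipped there level. Leave the other things on the bench alone.

Things in the scene. Friction and masses are not known exactly. Their poses are not given: they have to be found in the camera images.
- post_top (a point): Top centre of the upright threaded steel post (16 mm diameter, top 126 mm above the bench) of a mustard-yellow tool-rest banjo fixed to the bench. Its square block (100 x 90 mm) is 32 mm high; a foot 50 mm wide and 26 mm high runs out to 100 mm from the post along this point's x axis.
- post_foot (a point): The point on the post axis 42 mm above the bench, at the top of a round yellow boss (60 mm across) on the block. Above it are the lock ring, spring washer and collar.
- washer_top (a point): Point on the post axis 58 mm above the bench, level with the top of the brass spring washer (30 mm across) as it stands unloaded. The gauge rests on it. It is soft (3 to 9 N) and sinks when pressed. Around it a black rubber-faced lock ring (48 mm across) stands 1 to 7.5 mm lower, different each time, not measured; it stops the gauge, its face giving about 1 mm for 40 N.
- collar_mid (a point): Centre, on the post axis, of the knurled steel collar: 48 mm diameter, 30 mm high. Steep right-hand thread: clockwise seen from above lowers it 24 mm a full turn (3.8 mm a radian); it stays where it is left. At the start its underside is 82 to 90 mm above the bench.
- collar: The whole collar; origin at the centre of its underside, turns with it. Running free it takes about 0.15 N m; pressing on the gauge, 0.010 to 0.013 N m more for each newton (thread, and rubbing on the gauge). Finger-snug is 0.3 to 0.6 N m above free running: it then holds the gauge with about 23 to 60 N; crushing the washer alone adds up to 0.1 N m. Above 80 N it is forced.
- gauge_slot (a point): Centre of the slot of the loose horseshoe gauge (0.18 kg), half-way up its 14 mm thickness. The U is aluminium-coloured, 44 mm wide (y), and reaches from x = -22 to +34 mm; the slot is 20 mm wide, closed at x = -10 mm and open towards +x. It starts flat on the bench.
- gauge_grip (a point): Centre of the gauge's upright orange grip block, 26 mm (x) by 14 mm (y) by 36 mm high, 88 mm from the slot centre along -x, its foot level with the gauge's underside (so this point is 18 mm above it). A thin orange bar (10 mm wide, from 3 to 11 mm above the underside) joins it to the U.
- gauge: The whole horseshoe gauge; origin at the underside below the slot centre, x from the handle towards the slot's open end, z up.
- finial_mid (a point): Bystander: turned wooden finial standing upright, 56 mm wide at the foot, 85 mm high; point on its axis 40 mm up.
- finial: The finial; origin at the centre of its underside.
- wax: Bystander: blue round tin, 72 mm diameter, 55 mm high; origin at the centre of its underside.
- centre: Bystander: steel revolving tailstock centre standing on its flat end, 44 mm diameter, cone pointing up, 75 mm high; origin at the centre of its underside.
Things that resemble listed ones, but are neither listed nor needed, are in the scene too. Of the things that look like the gauge, the smallest one is meant.

How it is judged:
On the way, in this order (a step that is already met when the one before it is completed fails the run):
1. the gauge stands around the post on the spring washer, let go, the collar still clear of it (horizontal distance between gauge_slot and post_foot below 0.012 m and height (world z) of gauge_slot between 0.055 and 0.07 m and angle between gauge's own z axis and vertical below 0.12 rad and contact force between each of the fingers, collar and gauge below 0.05 N), for 0.2 s.
2. the collar presses the gauge home with 15 to 80 N (contact force between collar and gauge between 15 and 80 N), for 0.2 s.
At the end, for the whole second after the job is handed in: The gauge is around the post (slot centre within 12 mm of the post axis), level within 0.06 rad, nipped between the lock ring and the collar, which presses on it with 15 to 80 N; collar and gauge are let go and at rest (all of step 2 and horizontal distance between gauge_slot and post_foot below 0.012 m and height (world z) of gauge_slot above 0.05 m and angle between gauge's own z axis and vertical below 0.06 rad and linear speed of gauge below 0.01 m/s and angular speed of collar below 0.05 rad/s and contact force between the fingers and collar below 0.05 N); the robot touches nothing.
It fails at once if the collar is forced: it presses on the gauge with more than 80 N (contact force between collar and gauge above 80 N).
It fails at once if a bystander (finial, tin or centre) is moved by more than 20 mm (distance of any of finial, wax, centre from where it was at the start of the episode above 0.02 m).
It also fails if it takes over 72 s, if anything falls off the work surface, if the arm or the gripper's body presses on something with over 40 N, if the wrist force passes 120 N, or if a joint passes its speed limit or range.

## Working session

There is one attempt and no reset: what is moved stays moved. The work goes in short steps, each a Python script; the robot and the scene stay as the last script left them, time stands still between calls to the robot, and variables do not carry over. Pictures are saved under pics/ and viewed, and the job is handed in when it is done.

```bash
ls; mkdir -p pics
python3 - <<'E'
from plant import *
import cv2,numpy as np
for n in("scene","top"):
    p,d=get_image(n); cv2.imwrite(f"pics/{n}0.png",p[:,:,::-1]); np.save(f"pics/{n}0_d.npy",d); np.save(f"pics/{n}0.npy",p)
    c=get_calibration(n); print(np.array(c["intrinsics"]).round(1),np.array(c["world_from_camera"]).round(3))
s=observe();print(s)
E
```

```text
pics
[[392.3   0.  258.9]
 [  0.  392.3 194.3]
 [  0.    0.    1. ]] [[ 0.692  0.534 -0.486  0.954]
 [ 0.722 -0.528  0.447 -0.341]
 [-0.019 -0.66  -0.751  0.827]
 [ 0.     0.     0.     1.   ]]
[[444.8   0.  264.6]
 [  0.  444.8 190. ]
 [  0.    0.    1. ]] [[-0.024 -0.994  0.103  0.366]
 [-1.     0.024 -0.003  0.114]
 [ 0.    -0.103 -0.995  1.187]
 [ 0.     0.     0.     1.   ]]
{'time_s': 0.1, 'q': array([-1.37210505e+00,  2.21174353e-01,  1.52748946e+00, -5.56292464e-06,
        1.39472214e+00, -1.26111911e-01]), 'joint_velocities': array([-0.00032665, -0.00143191, -0.00348709,  0.00038641,  0.00241874,
       -0.0016125 ]), 'joint_torque': array([ 1.81015570e-03, -4.98243141e+01, -3.90546370e+01, -1.84568689e-04,
        5.61695080e-03,  1.89256269e-05]), 'eef_pos': array([ 0.19932962, -0.59178195,  0.2302957 ]), 'tcp_rot': array([-1.69385512,  1.56900302,  1.7725417 ]), 'ft_force': array([ 0.7443472 ,  0.30219367, -0.28214437]), 'torque': array([-0.01186342,  0.02723556,  0.04502624]), 'opening': 0.08561522808377833}
```

View pics/scene0.png

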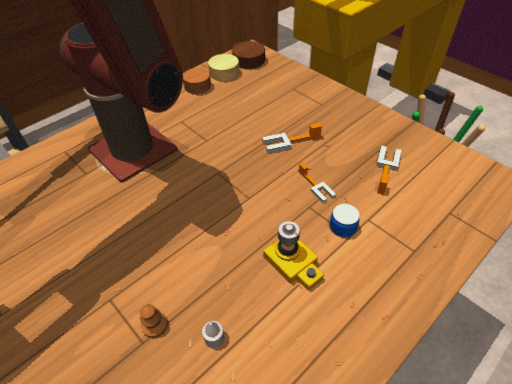

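View pics/top0.png

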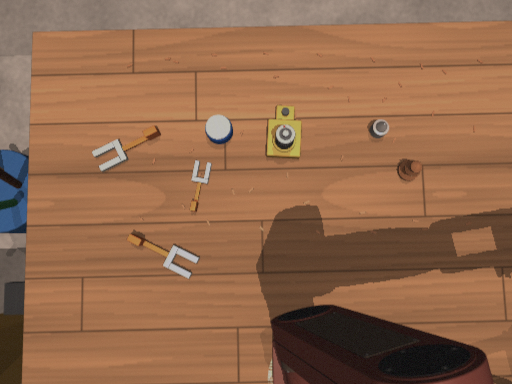

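```bash
cat > h.py <<'E'
import numpy as np,cv2
from plant import *
def ray(n,uv,z):
    c=get_calibration(n);K=np.array(c["intrinsics"]);T=np.array(c["world_from_camera"])
    d=T[:3,:3]@np.linalg.solve(K,np.array([uv[0],uv[1],1.]))
    return T[:3,3]+d*(z-T[2,3])/d[2]
def proj(n,P):
    c=get_calibration(n);K=np.array(c["intrinsics"]);T=np.array(c["world_from_camera"])
    p=K@(T[:3,:3].T@(np.array(P)-T[:3,3]));return p[:2]/p[2]
def cloud(n,d):
    c=get_calibration(n);K=np.array(c["intrinsics"]);T=np.array(c["world_from_camera"])
    v,u=np.mgrid[:d.shape[0],:d.shape[1]]
    p=np.stack([(u-K[0,2])/K[0,0]*d,(v-K[1,2])/K[1,1]*d,d],-1)
    return p@T[:3,:3].T+T[:3,3]
def crop(n,img,u0,v0,u1,v1,s,name):
    cv2.imwrite(f"pics/{name}.png",cv2.resize(np.ascontiguousarray(img[v0:v1,u0:u1,::-1]),None,fx=s,fy=s,interpolation=cv2.INTER_NEAREST))
E
python3 - <<'E'
from h import *
t=np.load("pics/top0.npy");s=np.load("pics/scene0.npy")
a=cv2.resize(t[90:220,160:320],None,fx=5,fy=4.6,interpolation=0)
crop("top",t,170,95,310,215,5,"c_top"); crop("scene",s,250,150,370,290,4,"c_sc")
for n,uv in (("top",(200,185)),("top",(284,137)),("scene",(318,182)),("scene",(289,228))): print(n,ray(n,uv,0.014),ray(n,uv,0.115))
for n in("top","scene"):
    d=np.load(f"pics/{n}0_d.npy");P=cloud(n,d)
    im=np.load(f"pics/{n}0.npy")
    hsv=cv2.cvtColor(im,cv2.COLOR_RGB2HSV)
    m=(P[...,0]>.3)&(P[...,0]<.75)&(P[...,1]>-.1)&(P[...,1]<.5)
    m=m&(P[...,2]>0.006)&(P[...,2]<.2)
    nl,lab,st,ce=cv2.connectedComponentsWithStats(m.astype(np.uint8))
    for i in range(1,nl):
        if st[i,4]>40:
            q=P[lab==i];print(n,st[i],ce[i].round(1),q.min(0).round(3),q.max(0).round(3),q.mean(0).round(3))
E
```

```text
top [0.50389113 0.28212989 0.014     ] [0.49197566 0.26767231 0.115     ]
top [0.6280723  0.05553026 0.014     ] [0.60546421 0.06058404 0.115     ]
scene [0.51134106 0.29428414 0.014     ] [0.56630934 0.21539578 0.115     ]
scene [0.5644362  0.11864367 0.014     ] [0.61280938 0.06157212 0.115     ]
top [ 265  105   37   54 1565] [283.8 133.5] [0.572 0.01  0.006] [0.714 0.107 0.13 ] [0.629 0.058 0.051]
top [205 114  28  30 647] [218.6 128.6] [0.616 0.194 0.008] [0.685 0.263 0.062] [0.646 0.227 0.05 ]
top [117 125  44  38 450] [136.6 141.7] [0.57  0.389 0.006] [0.66  0.5   0.055] [0.622 0.448 0.025]
top [190 160  22  51 390] [198.5 182. ] [0.437 0.253 0.007] [0.572 0.306 0.044] [0.512 0.285 0.017]
top [127 234  73  30 594] [162.8 249.2] [0.3   0.287 0.006] [0.379 0.465 0.054] [0.337 0.378 0.024]
scene [266 123  56  30 469] [295.8 138. ] [0.301 0.283 0.006] [0.382 0.461 0.053] [0.344 0.383 0.021]
scene [376 156  22  39 306] [383.8 173.5] [0.57  0.387 0.006] [0.661 0.5   0.051] [0.626 0.444 0.025]
scene [298 162  38  41 354] [315.3 183.6] [0.436 0.25  0.006] [0.572 0.306 0.038] [0.51  0.283 0.015]
scene [329 204  30  33 790] [343.9 220.1] [0.619 0.192 0.006] [0.689 0.262 0.058] [0.658 0.217 0.044]
scene [ 263  221   61   70 2219] [292.9 256.9] [0.572 0.007 0.006] [0.716 0.101 0.127] [0.644 0.046 0.048]
```

```bash
sleep 1; ls pics
```

```text
c_sc.png
c_top.png
scene0.npy
scene0.png
scene0_d.npy
top0.npy
top0.png
top0_d.npy
```

View pics/c_top.png

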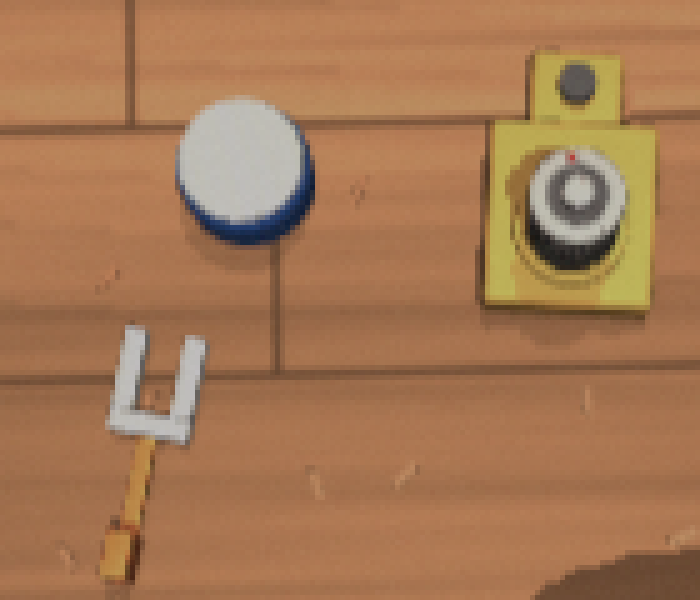

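View pics/c_sc.png

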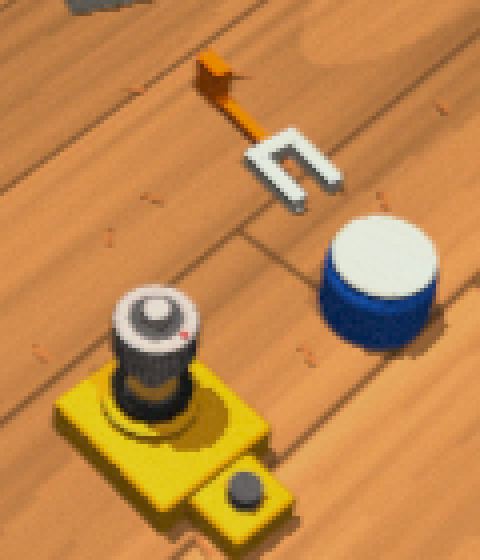

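Run:
```python
from h import *
for n in("top","scene"):
    d=np.load(f"pics/{n}0_d.npy");P=cloud(n,d);im=np.load(f"pics/{n}0.npy");hsv=cv2.cvtColor(im,cv2.COLOR_RGB2HSV)
    roi=(P[...,0]>.42)&(P[...,0]<.59)&(P[...,1]>.24)&(P[...,1]<.32)
    org=roi&(hsv[...,1]>200)&(P[...,2]>0.005); al=roi&(hsv[...,1]<80)
    g=org&(P[...,2]>.028)
    print(n,"alu",al.sum(),P[al].mean(0),np.median(P[al][:,2]),"grip top",g.sum(),P[g].mean(0),P[g].min(0),P[g].max(0))
    for nm,m,z in(("alu",al,.014),("grip",g,.036)):
        v,u=np.nonzero(m); R=np.array([ray(n,p,z) for p in zip(u,v)])
        print(nm,R.mean(0),cv2.minAreaRect((R[:,:2]*1000).astype(np.float32)))
    # post/collar
    c=P.reshape(-1,3);k=(abs(c[:,0]-.615)<.05)&(abs(c[:,1]-.06)<.05)
    for z0,z1 in((.122,.13),(.108,.121),(.085,.108),(.038,.046),(.028,.035)):
        q=c[k&(c[:,2]>z0)&(c[:,2]<z1)]; 
        if len(q): print(z0,len(q),q.mean(0).round(4),q.min(0).round(4),q.max(0).round(4))
```

```text
<stdin>:7: RuntimeWarning: Mean of empty slice.
  ret = um.true_divide(
Traceback (most recent call last):
ValueError: zero-size array to reduction operation minimum which has no identity
```

Run:
```python
from h import *
for n in("top","scene"):
    d=np.load(f"pics/{n}0_d.npy");P=cloud(n,d);im=np.load(f"pics/{n}0.npy");hsv=cv2.cvtColor(im,cv2.COLOR_RGB2HSV)
    roi=(P[...,0]>.42)&(P[...,0]<.59)&(P[...,1]>.24)&(P[...,1]<.32)
    al=roi&(hsv[...,1]<70)&(hsv[...,2]>170)
    g=roi&(P[...,2]>.022)
    print(n,"alu",al.sum(),P[al].mean(0),np.median(P[al][:,2]),"grip top",g.sum(),P[g].mean(0),P[g].min(0),P[g].max(0))
    for nm,m,z in(("alu",al,.014),("grip",g,.036)):
        v,u=np.nonzero(m); R=np.array([ray(n,p,z) for p in zip(u,v)])
        r=cv2.minAreaRect((R[:,:2]*1000).astype(np.float32));print(nm,R.mean(0),r,cv2.boxPoints(r).round(0).tolist())
    c=P.reshape(-1,3);k=(abs(c[:,0]-.615)<.05)&(abs(c[:,1]-.06)<.05)
    for z0,z1 in((.122,.13),(.108,.121),(.085,.108),(.038,.046),(.028,.035)):
        q=c[k&(c[:,2]>z0)&(c[:,2]<z1)]
        if len(q): print(z0,len(q),q.mean(0).round(4),q.min(0).round(4),q.max(0).round(4))
    # white collar top ring / yellow block
    w=(hsv[...,1]<60)&(hsv[...,2]>120)&(abs(P[...,0]-.61)<.04)&(abs(P[...,1]-.06)<.04)&(P[...,2]>.1)
    print("collar top z",np.median(P[w][:,2]),np.percentile(P[w][:,2],[5,25,50,75,95]).round(4))
    cn=max(cv2.findContours(w.astype(np.uint8),0,1)[0],key=cv2.contourArea);e=cv2.fitEllipse(cn);print("ell",e,[ray(n,e[0],z).round(4) for z in(.112,.116,.120)])
    y=(hsv[...,0]>20)&(hsv[...,0]<34)&(hsv[...,1]>150)&(abs(P[...,2]-.032)<.004)&(abs(P[...,0]-.62)<.12)&(abs(P[...,1]-.06)<.1)
    v,u=np.nonzero(y);R=np.array([ray(n,p,.032) for p in zip(u,v)]);r=cv2.minAreaRect((R[:,:2]*1000).astype(np.float32));print("block",r)
    y=(hsv[...,0]>20)&(hsv[...,0]<34)&(hsv[...,1]>150)&(abs(P[...,2]-.026)<.002)&(P[...,0]>.66)&(P[...,0]<.75)&(abs(P[...,1]-.06)<.1)
    v,u=np.nonzero(y);R=np.array([ray(n,p,.026) for p in zip(u,v)]);r=cv2.minAreaRect((R[:,:2]*1000).astype(np.float32));print("foot",r)
    # post tip
    w=(P[...,2]>.119)&(abs(P[...,0]-.61)<.04)&(abs(P[...,1]-.06)<.04)&(hsv[...,2]>130)
    v,u=np.nonzero(w);print("post",len(u),ray(n,(u.mean(),v.mean()),.126))
```

```text
top alu 181 [0.53815857 0.28006937 0.01454863] 0.014613775006812268 grip top 61 [0.44913153 0.29756997 0.03598952] [0.43660778 0.2895111  0.0227737 ] [0.46271732 0.30580924 0.04367095]
alu [0.53824389 0.28014159 0.014     ] ((541.55712890625, 279.85394287109375), (42.47556686401367, 54.17564392089844), 78.25325775146484) [[511.0, 265.0], [564.0, 254.0], [572.0, 295.0], [519.0, 306.0]]
grip [0.44913624 0.29757324 0.036     ] ((449.3433837890625, 297.65777587890625), (15.295262336730957, 25.930063247680664), 78.18879699707031) [[435.0, 293.0], [460.0, 288.0], [464.0, 302.0], [438.0, 308.0]]
0.122 41 [0.6135 0.0571 0.1257] [0.6011 0.0437 0.1221] [0.6259 0.0658 0.13  ]
0.108 257 [0.6132 0.0586 0.1173] [0.5906 0.0357 0.1089] [0.6375 0.0824 0.1209]
0.085 31 [0.5961 0.0652 0.0993] [0.5902 0.0401 0.0904] [0.6108 0.0823 0.1073]
0.038 87 [0.5998 0.0623 0.0421] [0.5849 0.0282 0.0384] [0.6299 0.0862 0.046 ]
0.028 553 [0.617  0.0569 0.032 ] [0.5723 0.0101 0.028 ] [0.6649 0.1051 0.035 ]
collar top z 0.11804581129959502 [0.114  0.1164 0.118  0.12   0.1269]
ell ((285.0177917480469, 133.7797088623047
[... 1242 characters left out ...]
0.0675 0.1079]
0.038 129 [0.6239 0.0457 0.0414] [0.5841 0.0273 0.0381] [0.6441 0.0838 0.0458]
0.028 645 [0.6316 0.0455 0.0315] [0.5725 0.01   0.028 ] [0.665 0.101 0.035]
collar top z 0.11678836859335368 [0.1143 0.116  0.1168 0.1179 0.126 ]
ell ((288.5545654296875, 229.59913635253906), (15.962692260742188, 20.32493019104004), 93.90880584716797) [array([0.6137, 0.0593, 0.112 ]), array([0.6156, 0.0571, 0.116 ]), array([0.6175, 0.0548, 0.12  ])]
block ((642.7369995117188, 54.00407028198242), (88.18486785888672, 131.34481811523438), 85.93403625488281)
foot ((689.7764282226562, 43.81427764892578), (83.02532196044922, 47.28466033935547), 77.44381713867188)
post 36 [0.61620864 0.05671314 0.126     ]
```

Run:
```python
from h import *
H=np.pi/2
for nm,p,y in (("g",(.449,.2976,.1),-.193),("g+",(.449,.2976,.1),-.193+np.pi),("p",(.527,.0577,.09),0),("pa",(.46,.0577,.09),0),("p+",(.527,.0577,.09),np.pi)):
    q=inverse_kinematics(p,[0,H,y]); print(nm,None if q is None else np.round(q,2))
for y in np.arange(-3.0,3.2,.4):
    q=inverse_kinematics((.615,.0577,.09),[0,H,y]); print(round(y,2),None if q is None else np.round(q,2))
```

```text
g [ 0.44  0.15  1.87 -0.    1.12 -0.94]
g+ [0.44 0.15 1.87 0.   1.12 2.2 ]
p [-0.04  0.15  1.9  -0.    1.1  -1.61]
pa [-0.05 -0.01  2.06 -0.    1.09 -1.62]
p+ [-0.04  0.15  1.9  -0.    1.1   1.53]
-3.0 [-0.03  0.34  1.66 -0.    1.14  1.4 ]
-2.6 [-0.03  0.34  1.66 -0.    1.14  1.  ]
-2.2 [-0.03  0.34  1.66 -0.    1.14  0.6 ]
-1.8 [-0.03  0.34  1.66 -0.    1.14  0.2 ]
-1.4 [-0.03  0.34  1.66 -0.    1.14 -0.2 ]
-1.0 [-0.03  0.34  1.66 -0.    1.14 -0.6 ]
-0.6 [-0.03  0.34  1.66 -0.    1.14 -1.  ]
-0.2 [-0.03  0.34  1.66 -0.    1.14 -1.4 ]
0.2 [-0.03  0.34  1.66  0.    1.14 -1.8 ]
0.6 [-0.03  0.34  1.66  0.    1.14 -2.2 ]
1.0 [-0.03  0.34  1.66  0.    1.14 -2.6 ]
1.4 None
1.8 None
2.2 [-0.03  0.34  1.66  0.    1.14  2.48]
2.6 [-0.03  0.34  1.66  0.    1.14  2.08]
3.0 [-0.03  0.34  1.66 -0.    1.14  1.68]
```

Run:
```python
from h import *
H=np.pi/2
y=-.193
movep((.4493,.2976,.10),[0,H,y])
gripper_to(.06)
print(move_l((.4493,.2976,.006),feed=.12,max_force=8), observe()["eef_pos"])
print(gripper_to(0.0,40)); s=observe();print(s["opening"],s["ft_force"],s["eef_pos"],s["time_s"])
move_l((.4493,.2976,.12),feed=.12)
s=observe();print(s["opening"],s["ft_force"],s["time_s"])
p,d=get_image("scene");crop("scene",p,230,90,390,290-90,5,"g1");np.save("pics/s1.npy",p)
```

```text
False [0.44991428 0.29790151 0.00667447]
False
0.01346301719434326 [-1.13688999 -0.34478797  5.34940818] [0.44980283 0.29793959 0.00673698] 5.1417
0.013662798662144014 [-0.20649913 -0.01317858 -2.23892648] 6.2417
```

View pics/g1.png

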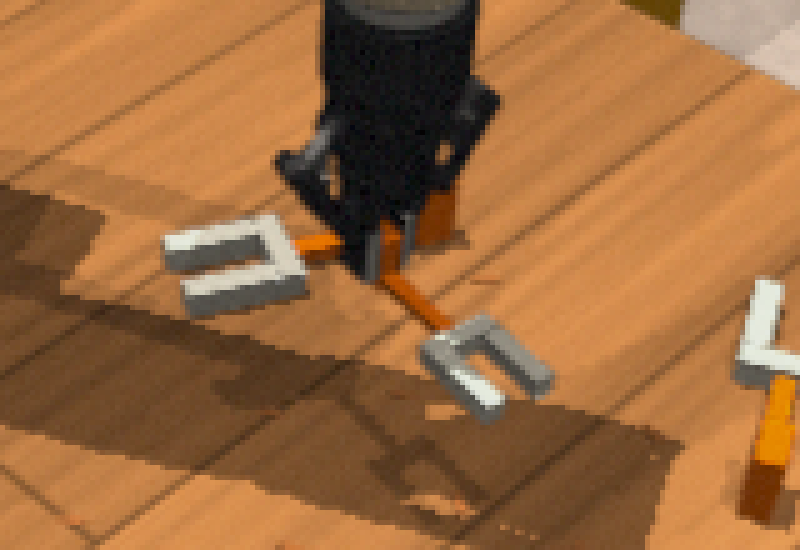

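Run:
```python
from h import *
H=np.pi/2
movep((.455,.0577,.12),[0,H,0])
move_l((.455,.0577,.0727),feed=.12)
s=observe();print(s["opening"],s["ft_force"],s["eef_pos"],s["tcp_rot"],s["time_s"])
p,d=get_image("scene");crop("scene",p,200,160,340,280,5,"s2");np.save("pics/s2.npy",p);np.save("pics/s2d.npy",d)
t,e=get_image("top");crop("top",t,220,90,340,210,5,"t2");np.save("pics/t2.npy",t);np.save("pics/t2d.npy",e)
```

```text
0.013174313415657802 [-0.65073286  0.68657866 -1.10128579] [0.45507439 0.05833783 0.07271855] [3.00637506 1.57034421 3.00752289] 7.7833
```

View pics/s2.png

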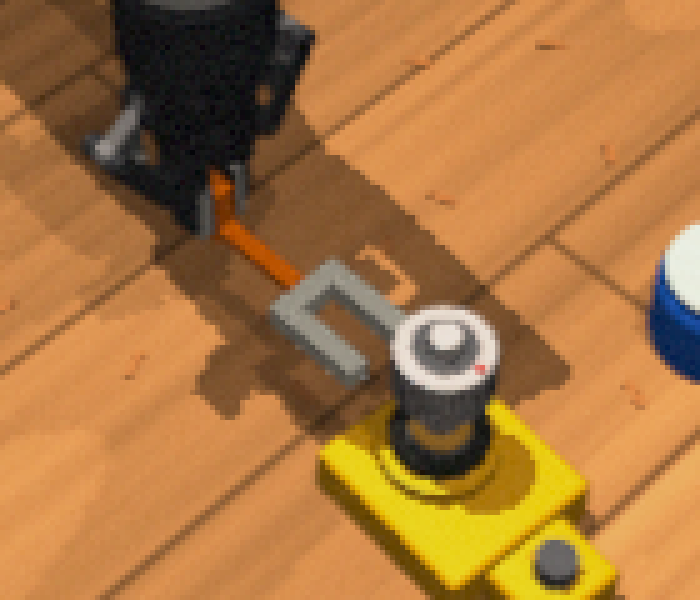

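View pics/t2.png

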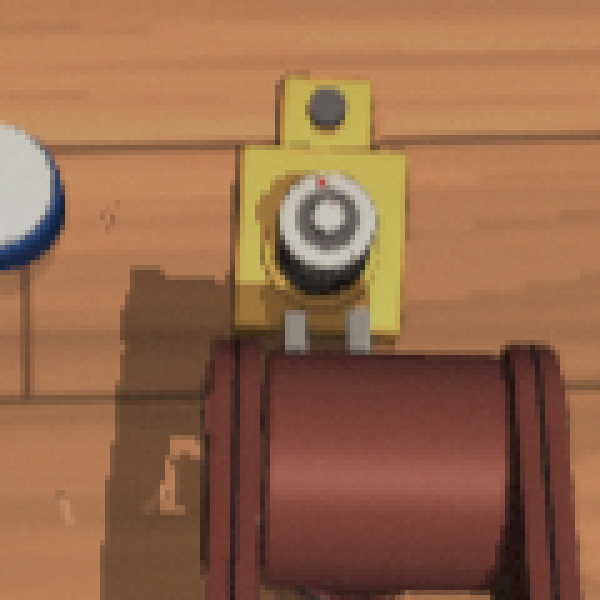

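Run:
```python
from h import *
t=np.load("pics/t2.npy");d=np.load("pics/t2d.npy");P=cloud("top",d)
g=cv2.cvtColor(t,cv2.COLOR_RGB2HSV)
for r in range(153,160):
    w=(g[r,:,1]<60)&(g[r,:,2]>100); u=[c for c in np.nonzero(w)[0] if 270<c<300]
    zs=[round(float(P[r,c,2]),3) for c in u]
    print(r,u,zs,[ray("top",(np.mean([min(u),max(u)]),r),.080).round(4) if u else 0])
# post tip center: bright
sub=t[125:142,275:296].mean(2); print(sub.round(0).astype(int))
s=np.load("pics/s2.npy");d=np.load("pics/s2d.npy");P=cloud("scene",d)
m=(P[...,2]>.06)&(P[...,2]<.09)&(P[...,0]>.5)&(P[...,0]<.59)&(abs(P[...,1]-.058)<.035)
g=cv2.cvtColor(s,cv2.COLOR_RGB2HSV);m&=g[...,1]<70
q=P[m];print(len(q),q.mean(0),q.min(0),q.max(0))
top=q[q[:,2]>.072];A=np.c_[top[:,:2],np.ones(len(top))];print(np.linalg.lstsq(A,top[:,2],rcond=None)[0], np.median(top[:,2]))
for x0 in np.arange(.51,.585,.01):
    k=top[abs(top[:,0]-x0)<.005]; print(x0.round(3),len(k),k[:,1].min().round(4),k[:,1].max().round(4),k[:,2].mean().round(4))
```

```text
153 [np.int64(277), np.int64(278), np.int64(279), np.int64(280), np.int64(289), np.int64(290), np.int64(291), np.int64(292), np.int64(293)] [0.082, 0.08, 0.077, 0.08, 0.079, 0.079, 0.081, 0.079, 0.082] [array([0.5722, 0.0575, 0.08  ])]
154 [np.int64(277), np.int64(278), np.int64(279), np.int64(280), np.int64(289), np.int64(290), np.int64(291), np.int64(292), np.int64(293)] [0.079, 0.079, 0.082, 0.078, 0.082, 0.077, 0.081, 0.082, 0.081] [array([0.5696, 0.0576, 0.08  ])]
155 [np.int64(277), np.int64(278), np.int64(279), np.int64(280), np.int64(289), np.int64(290), np.int64(291), np.int64(292), np.int64(293)] [0.081, 0.084, 0.08, 0.081, 0.08, 0.079, 0.086, 0.084, 0.081] [array([0.567 , 0.0576, 0.08  ])]
156 [np.int64(277), np.int64(278), np.int64(279), np.int64(280), np.int64(290), np.int64(291), np.int64(292), np.int64(293)] [0.081, 0.076, 0.083, 0.08, 0.084, 0.084, 0.082, 0.082] [array([0.5645, 0.0577, 0.08  ])]
157 [np.int64(277), np.int64(278), np.int64(279), np.int64(280), np.int64(290), np.int64(291), np.int64(292), np.int64(293)] [0.078, 0.077, 0.079, 0.085, 0.079, 0.082, 0.082, 
[... 1673 characters left out ...]
 92  95  93 120 174 191 192
  172 129 137]
 [ 50  44  93 176 191 193 184 167 144 106 100 120 125 153 171 190 193 187
  120 140 139]
 [ 51  25  46 133 179 192 193 193 184 163 161 171 173 192 192 168 189 144
   77 149 141]
 [ 51  25  32  66 125 162 191 194 194 194 194 194 195 194 193 142 139  69
   78 150 154]]
292 [0.54643733 0.05456256 0.07757051] [0.52098051 0.03427883 0.06712535] [0.57666301 0.08003037 0.08279403]
[-0.00889827  0.00878699  0.08275644] 0.07878939358128356Traceback (most recent call last):
  File "<stdin>", line 16, in <module>
    return umr_minimum(a, axis, None, out, keepdims, initial, where)
ValueError: zero-size array to reduction operation minimum which has no identity
```

Run:
```python
from h import *
t=np.load("pics/t2.npy").mean(2)
w=np.zeros_like(t);w[129:137,282:290]=np.clip(t[129:137,282:290]-95,0,None)
v,u=np.mgrid[:384,:512];uc,vc=(u*w).sum()/w.sum(),(v*w).sum()/w.sum();print(uc,vc,ray("top",(uc,vc),.126))
s=np.load("pics/s2.npy").mean(2);print(s[222:236,280:300].astype(int))
s=np.load("pics/s2.npy");d=np.load("pics/s2d.npy");P=cloud("scene",d);g=cv2.cvtColor(s,cv2.COLOR_RGB2HSV)
m=(abs(P[...,2]-.079)<.005)&(P[...,0]>.5)&(P[...,0]<.59)&(abs(P[...,1]-.058)<.035)&(g[...,1]<70)
v,u=np.nonzero(m);R=np.array([ray("scene",p,.080) for p in zip(u,v)])
for x in (.53,.54,.55,.56): k=R[abs(R[:,0]-x)<.004,1];print(x,np.sort(k).round(4))
print(R[:,0].min())
```

```text
285.3649267399267 132.58619505494508 [0.61383413 0.05750357 0.126     ]
[[130 104 118 152 206 219 220 220 220 217 217 219 223 192 143 112  91  84
   84  80]
 [152 163 207 220 220 214 210 212 211 212 213 214 216 223 221 188 130  89
   80  84]
 [177 211 220 217 209 176 149 162 173 175 177 154 168 203 218 220 189 130
   90  82]
 [212 219 215 178 121 104 176 218 221 223 225 199 136 140 195 218 220 190
  126  85]
 [221 218 187 129 100 123 201 225 223 223 224 225 168 108 140 202 220 221
  176 109]
 [221 220 170 111 104 124 204 224 224 225 225 224 169 108 100 186 218 220
  186 115]
 [220 219 156  97  98  80 176 218 223 223 221 200 128  89 100 140 203 221
  219 152]
 [221 206 145  98 101  89 103 174 209 206 176 134  85  89 103 122 197 219
  220 160]
 [221 221 166 108  99  78  75  87  89  84  83  84  74  91 101 131 203 219
  220 157]
 [220 223 196 134 103 101  94  80  81  84  81  70  93 101 104 177 213 220
  221 147]
 [219 222 223 172 113 106 100  99  97  79  68  90 102 105 130 195 212 217
  201 126]
 [203 223 223 211 173 131 112 105 100 100 100 100 113 133 174 154 143 200
  154  76]
 [172 21
[... 552 characters left out ...]
0.0351 0.0354 0.0368 0.0371 0.0375 0.0388 0.0392 0.0405
 0.0409 0.0426 0.0429 0.0443 0.0446 0.0463 0.0637 0.065  0.0654 0.0671
 0.0675 0.0688 0.0692 0.0705 0.071  0.0727 0.0731 0.0744 0.0748 0.0766
 0.077  0.0783]
0.55 [0.0324 0.034  0.0344 0.0347 0.0361 0.0364 0.0377 0.0381 0.0398 0.0401
 0.0415 0.0418 0.0435 0.0439 0.0452 0.0456 0.0637 0.0641 0.0658 0.0662
 0.0675 0.0679 0.0697 0.0701 0.0714 0.0718 0.0735 0.0739 0.0752 0.0757
 0.0774 0.0778]
0.56 [0.0333 0.0337 0.035  0.0354 0.037  0.0374 0.0387 0.0391 0.0404 0.0407
 0.0411 0.0424 0.0441 0.0445 0.0461 0.0465 0.0646 0.0667 0.0671 0.0684
 0.0688 0.0705 0.0709 0.0722 0.0726 0.0739 0.0743 0.0748 0.076  0.0765
 0.0777 0.0782]
0.5218614170987382
```

Run:
```python
from h import *
print(move_l((.5255,.0575,.0727),feed=.06,max_force=6))
s=observe();print(s["opening"],s["ft_force"],s["eef_pos"],s["time_s"])
p,d=get_image("scene");crop("scene",p,200,160,340,280,5,"s3")
t,e=get_image("top");crop("top",t,220,90,340,210,5,"t3")
```

```text
False
0.013777969198726914 [ 1.02655501  0.64612426 -2.64983859] [0.52509168 0.0575465  0.0725731 ] 9.2083
```

View pics/s3.png

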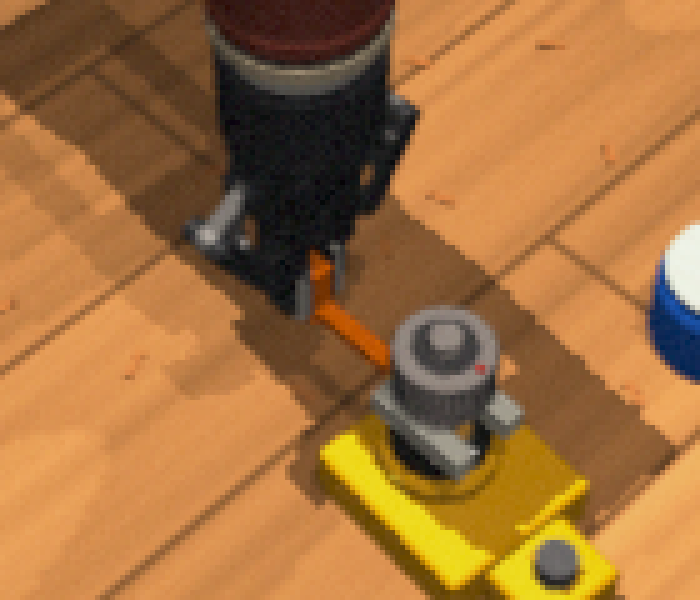

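Run:
```python
from h import *
print(move_l((.5255,.0575,.0648),feed=.03,max_force=3))
s=observe();print(s["opening"],s["ft_force"],s["eef_pos"],s["time_s"])
gripper_to(.04)
s=observe();print(s["opening"],s["ft_force"],s["eef_pos"],s["time_s"])
p,d=get_image("scene");crop("scene",p,200,160,340,280,5,"s4")
```

```text
False
0.013419540497743273 [-1.25707525 -0.31858999  0.01407778] [0.52552099 0.057492   0.06485864] 9.725
0.04018181010925882 [0.76321787 0.70010244 0.14788369] [0.52561987 0.05750569 0.06492   ] 10.1
```

View pics/s4.png

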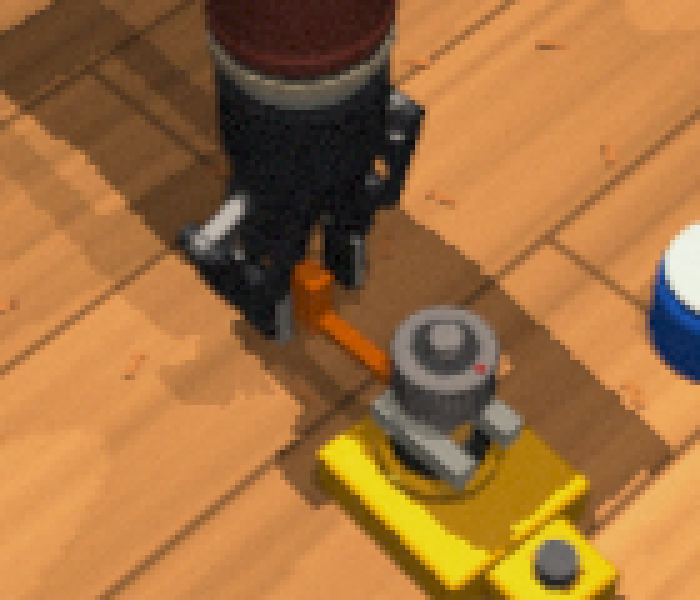

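Run:
```python
from h import *
H=np.pi/2
move_l((.5255,.0575,.17),feed=.15)
gripper_to(.085)
movep((.6145,.0575,.17),[0,H,1.0])
s=observe();print(s["q"].round(3),s["ft_force"],s["torque"],s["eef_pos"],s["time_s"])
p,d=get_image("scene");crop("scene",p,200,160,340,280,5,"s5");P=cloud("scene",d);np.save("pics/s5d.npy",d);np.save("pics/s5.npy",p)
g=cv2.cvtColor(p,cv2.COLOR_RGB2HSV)
m=(P[...,0]>.5)&(P[...,0]<.56)&(abs(P[...,1]-.058)<.02)&(P[...,2]>.03)&(P[...,2]<.12)
q=P[m];print(len(q),q.min(0),q.max(0),np.percentile(q[:,2],[50,90,98]))
```

```text
[-0.034  0.25   1.609  0.     1.283 -2.604] [-0.26660671  0.08228117 -0.25673591] [-0.01348536  0.02955694 -0.01051001] [0.61420283 0.05753218 0.16983595] 12.4583
169 [0.51162943 0.0481653  0.05689422] [0.55928655 0.06245372 0.09637886] [0.07892365 0.09378677 0.09537991]
```

View pics/s5.png

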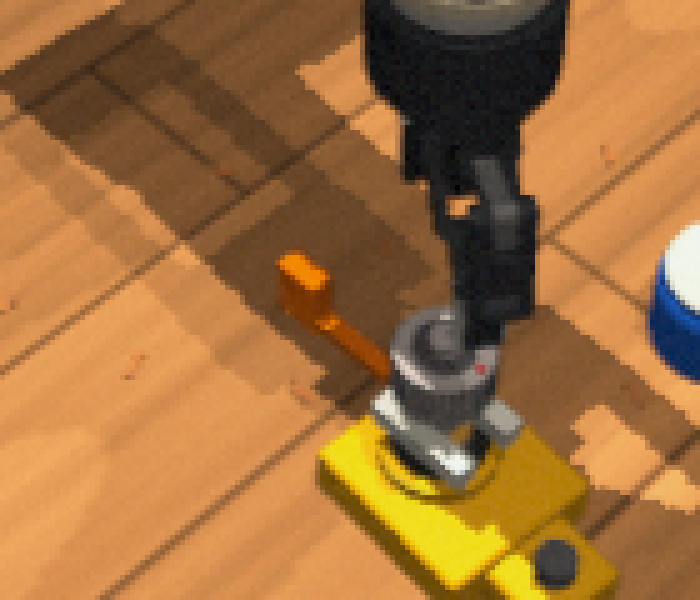

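Run:
```python
from h import *
print(move_l((.6145,.0575,.087),feed=.1,max_force=8))
s=observe();print(s["ft_force"],s["torque"],s["eef_pos"],s["time_s"])
gripper_to(.03,30)
for i in range(3):
    hold(.1);s=observe();print(s["opening"],s["ft_force"].round(2),s["torque"].round(3),s["eef_pos"].round(4),s["time_s"])
```

```text
False
[0.07877665 0.91601772 0.92351738] [-3.84140209e-02  3.63587040e-02  3.63828290e-05] [0.615189   0.05748318 0.08782464] 13.4917
0.046820896507415784 [-4.74  2.15  6.38] [0.298 0.795 0.007] [0.614  0.0581 0.088 ] 14.0417
0.0469088001626819 [-4.42  1.66  6.41] [ 0.342  0.775 -0.067] [0.6141 0.0581 0.088 ] 14.1417
0.04704835731069235 [-4.74  1.66  5.29] [ 0.303  0.743 -0.054] [0.614  0.0581 0.088 ] 14.2417
```

Run:
```python
from h import *
move_l((.6138,.0581,.0875),feed=.05)
gripper_to(.03,70)
for i in range(2):
    hold(.1);s=observe();print(s["opening"],s["ft_force"].round(2),s["torque"].round(3),s["eef_pos"].round(4),s["time_s"])
H=np.pi/2
a=0
for k in range(1,3):
    y=1.0-.15*k
    move_l((.6138,.0581,.0875-.15*k*.00382),feed=.02,rotation=[0,H,y])
    s=observe();print(y,s["opening"],s["ft_force"].round(2),s["torque"].round(3),s["eef_pos"].round(4),s["q"][5].round(3),s["time_s"])
```

```text
0.04667041812922 [-3.23  0.36  5.57] [0.073 0.48  0.011] [0.614  0.0581 0.0882] 14.8083
0.04633930800063211 [-2.02 -0.03  5.57] [0.075 0.535 0.029] [0.614  0.0581 0.0883] 14.9083
0.85 0.046365044872689685 [-3.1  -0.56  5.28] [ 0.091  0.526 -0.211] [0.6139 0.0582 0.0877] -2.454 15.2083
0.7 0.04639355493526553 [-2.63 -0.23  5.97] [ 0.123  0.522 -0.218] [0.6139 0.0582 0.0871] -2.304 15.5083
```

Run:
```python
from h import *
H=np.pi/2
for k in range(1,5):
    y=.7-.15*k
    move_l((.6138,.0581,.0875-(1-y)*.00382),feed=.02,rotation=[0,H,y])
    s=observe();print(round(y,2),s["opening"],s["ft_force"].round(2),s["torque"].round(3),s["eef_pos"].round(4),s["q"][5].round(3),s["time_s"])
p,d=get_image("scene");crop("scene",p,220,180,340,270,6,"s6");np.save("pics/s6d.npy",d);np.save("pics/s6.npy",p)
```

```text
0.55 0.04650337224613527 [-2.75  0.47  6.09] [ 0.182  0.547 -0.233] [0.6139 0.0582 0.0865] -2.154 15.8083
0.4 0.04620587071724832 [-3.26  1.39  6.81] [ 0.183  0.527 -0.143] [0.6138 0.0583 0.0859] -2.004 16.1083
0.25 0.04617606967641882 [-4.24  1.41  5.85] [ 0.173  0.55  -0.181] [0.6138 0.0583 0.0854] -1.854 16.4083
0.1 0.04620985358051493 [-3.04  0.51  5.18] [ 0.207  0.607 -0.173] [0.6138 0.0584 0.0848] -1.703 16.7083
```

View pics/s6.png

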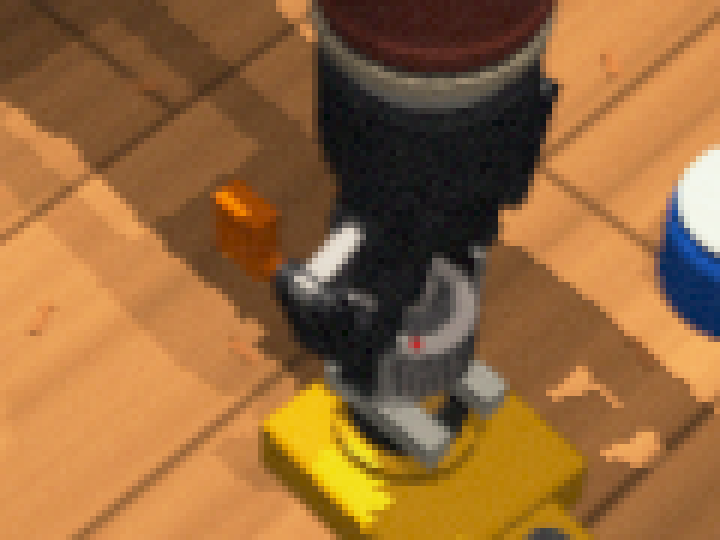

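```bash
cat >> h.py <<'E'
H=np.pi/2
def spin(y,yend,step,thr,y0=1.0,z0=.0875,xy=(.6138,.0581)):
    while y>yend+1e-6:
        y=max(yend,y-step)
        move_l((xy[0],xy[1],z0-(y0-y)*.00382),feed=.02,rotation=[0,H,(y+np.pi)%(2*np.pi)-np.pi])
        T=[];F=[]
        for i in range(3):
            s=observe();T.append(s["torque"]);F.append(s["ft_force"]);hold(.02)
        T=np.mean(T,0);F=np.mean(F,0)
        print(round(y,3),round(s["opening"],4),F.round(2),T.round(3),s["eef_pos"].round(4),s["q"][5].round(3),round(s["time_s"],2))
        if T[2]<thr: break
    return y
E
python3 - <<'E'
from h import *
print(spin(.1,-2.45,.2,-.36))
E
```

```text
-0.1 0.046 [-3.92  1.76  5.81] [ 0.269  0.522 -0.165] [0.6138 0.0585 0.084 ] -1.504 17.14
-0.3 0.0464 [-4.    2.01  6.33] [ 0.234  0.51  -0.201] [0.6138 0.0586 0.0833] -1.304 17.54
-0.5 0.0463 [-3.35  1.9   6.54] [ 0.316  0.479 -0.168] [0.6139 0.0586 0.0825] -1.104 17.94
-0.7 0.0461 [-3.44  2.27  5.82] [ 0.329  0.429 -0.188] [0.6139 0.0587 0.0817] -0.904 18.34
-0.9 0.0465 [-2.46  1.97  5.86] [ 0.351  0.416 -0.21 ] [0.614  0.0587 0.081 ] -0.704 18.74
-1.1 0.0466 [-2.17  2.76  5.6 ] [ 0.385  0.381 -0.162] [0.6141 0.0587 0.0802] -0.504 19.14
-1.3 0.0464 [-1.97  2.44  5.23] [ 0.368  0.355 -0.198] [0.6142 0.0588 0.0795] -0.304 19.54
-1.5 0.0459 [-1.74  2.74  5.15] [ 0.39   0.304 -0.179] [0.6142 0.0588 0.0787] -0.104 19.94
-1.7 0.0466 [-1.87  3.19  4.86] [ 0.45   0.274 -0.205] [0.6142 0.0588 0.0779] 0.096 20.34
-1.9 0.0466 [-2.12  2.96  5.1 ] [ 0.469  0.222 -0.204] [0.6143 0.0588 0.0772] 0.296 20.74
-2.1 0.046 [-0.8   3.28  4.81] [ 0.484  0.162 -0.159] [0.6144 0.0587 0.0764] 0.496 21.14
-2.3 0.0464 [-1.1   3.55  5.31] [ 0.463  0.115 -0.191] [0.6145 0.0587 0.0756] 0.696 21.54
-2.45 0.0462 [-0.93  3.52  5.23] [ 0.456  0.126 -0.186] [0.6145 0.0587 0.0751] 0.846 21.89
-2.45
```

Run:
```python
from h import *
print(spin(-2.45,-4.15,.12,-.32))
```

```text
-2.57 0.0459 [-1.11  2.94  4.84] [ 0.411  0.077 -0.185] [0.6145 0.0586 0.0746] 0.966 22.21
-2.69 0.0461 [-0.91  2.91  5.43] [ 0.392  0.08  -0.209] [0.6146 0.0586 0.0742] 1.086 22.52
-2.81 0.046 [-0.49  2.53  5.2 ] [ 0.383  0.089 -0.171] [0.6146 0.0585 0.0737] 1.206 22.84
-2.93 0.0462 [-0.74  2.73  5.26] [ 0.388  0.069 -0.191] [0.6146 0.0584 0.0732] 1.326 23.16
-3.05 0.0461 [-0.37  2.69  5.33] [ 0.318  0.054 -0.197] [0.6146 0.0584 0.0728] 1.445 23.48
-3.17 0.0466 [-0.25  2.78  5.75] [ 0.278  0.093 -0.21 ] [0.6146 0.0584 0.0723] 1.565 23.79
-3.29 0.0462 [-0.82  1.98  5.13] [ 0.264  0.085 -0.216] [0.6146 0.0583 0.0719] 1.686 24.11
-3.41 0.0462 [-0.28  2.76  5.24] [ 0.261  0.137 -0.183] [0.6145 0.0583 0.0714] 1.806 24.43
-3.53 0.046 [-0.56  1.9   5.44] [ 0.2    0.135 -0.19 ] [0.6146 0.0583 0.071 ] 1.926 24.74
-3.65 0.0465 [-0.16  2.27  5.28] [ 0.177  0.184 -0.189] [0.6145 0.0582 0.0705] 2.046 25.06
-3.77 0.0462 [-0.81  2.08  5.91] [ 0.188  0.19  -0.228] [0.6145 0.0582 0.07  ] 2.166 25.38
-3.89 0.0463 [-0.92  1.44  5.36] [ 0.157  0.258 -0.214] [0.6145 0.0581 0.0696] 2.286 25.69
-4.01 0.0463 [-0.28  1.07  5.61] [ 0.154  0.289 -0.218] [0.6144 0.0581 0.0691] 2.406 26.01
-4.13 0.0462 [-1.09  1.19  6.06] [ 0.151  0.338 -0.192] [0.6144 0.0581 0.0687] 2.526 26.32
-4.15 0.0461 [-0.7   1.33  5.65] [ 0.141  0.306 -0.119] [0.6144 0.0581 0.0686] 2.545 26.62
-4.15
```

Run:
```python
from h import *
gripper_to(.085)
s=observe();print(s["ft_force"],s["eef_pos"])
move_l((.6142,.058,.16),feed=.15)
movep((.6142,.058,.16),[0,H,-1.2])
p,d=get_image("scene");crop("scene",p,220,180,340,270,6,"s7");np.save("pics/s7d.npy",d);np.save("pics/s7.npy",p)
print(observe()["time_s"],observe()["torque"],observe()["q"][5])
P=cloud("scene",d)
m=(abs(P[...,0]-.6143)<.026)&(abs(P[...,1]-.058)<.026)&(P[...,2]>.088)&(P[...,2]<.105)
g=cv2.cvtColor(p,cv2.COLOR_RGB2HSV);w=m&(g[...,1]<60)&(p.mean(2)>110);print(np.percentile(P[w][:,2],[5,25,50,75,95]))
m=(P[...,0]>.5)&(P[...,0]<.56)&(abs(P[...,1]-.058)<.05)&(P[...,2]>.03)&(P[...,2]<.12)&(g[...,1]>180)
q=P[m];print(len(q),q.min(0),q.max(0),np.percentile(q[:,2],[50,90,98]))
```

```text
[ 0.39326857  0.185558   -1.06757333] [0.6136818  0.05802672 0.06761025]
30.425 [0.00119996 0.00911388 0.00920658] -0.40408167855565874
[0.0947385  0.09556732 0.09647763 0.09761167 0.0986155 ]
165 [0.51175256 0.05026881 0.05428454] [0.55991608 0.0662345  0.09172961] [0.0742663  0.08937929 0.09046939]
```

View pics/s7.png

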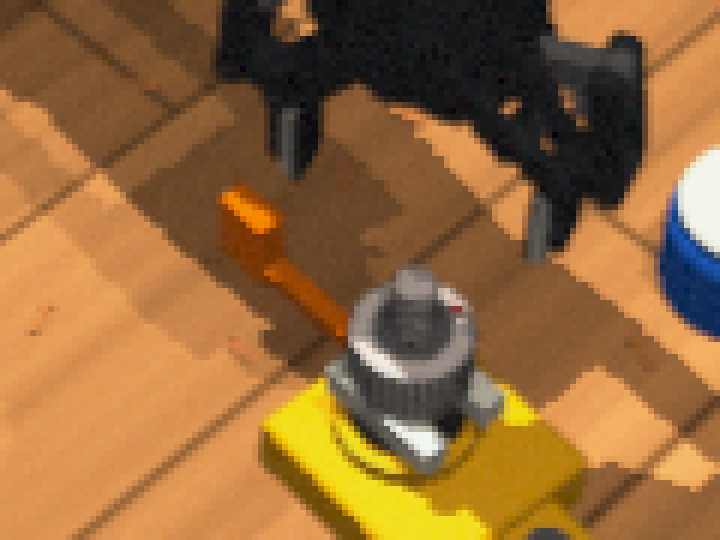

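Run:
```python
from h import *
print(move_l((.6142,.058,.0683),feed=.1,max_force=8))
gripper_to(.03,70);hold(.2)
s=observe();print(s["opening"],s["ft_force"].round(2),s["torque"].round(3),s["eef_pos"].round(4),s["time_s"])
print(spin(-1.2,-1.95,.08,-.38,y0=-1.2,z0=.0683,xy=(.6142,.058)))
```

```text
False
0.04644366897043478 [-3.32 -0.43  4.37] [-0.075  0.52   0.01 ] [0.6144 0.0579 0.0694] 32.1417
-1.28 0.0461 [-2.77 -0.19  5.01] [-0.1    0.564 -0.23 ] [0.6144 0.0579 0.0691] -0.324 32.42
-1.36 0.0464 [-2.95 -1.33  5.54] [-0.052  0.581 -0.214] [0.6143 0.0579 0.0688] -0.244 32.73
-1.44 0.0462 [-2.84 -0.78  6.2 ] [-0.106  0.582 -0.192] [0.6143 0.0579 0.0685] -0.164 33.02
-1.52 0.0462 [-3.86 -0.9   6.1 ] [-0.083  0.65  -0.279] [0.6142 0.0579 0.0682] -0.084 33.33
-1.6 0.0462 [-3.57 -0.45  6.51] [-0.092  0.702 -0.227] [0.6142 0.0579 0.068 ] -0.004 33.62
-1.68 0.0464 [-4.21 -0.32  6.8 ] [-0.068  0.749 -0.076] [0.6141 0.0579 0.0677] 0.076 33.92
-1.76 0.0463 [-4.44 -0.71  6.99] [-0.131  0.799  0.092] [0.6141 0.0579 0.0674] 0.156 34.23
-1.84 0.046 [-4.39 -0.62  8.14] [-0.077  0.862  0.243] [0.6141 0.0579 0.0672] 0.235 34.52
-1.92 0.0466 [-5.06 -0.13  8.8 ] [-0.053  0.915  0.407] [0.614  0.0579 0.0669] 0.315 34.83
-1.95 0.0462 [-4.86 -0.5   8.31] [-0.068  0.945  0.715] [0.614  0.0579 0.0669] 0.345 35.12
-1.95
```

Run:
```python
from h import *
for i in range(5):
    hold(.06);s=observe();print(s["torque"].round(3),s["ft_force"].round(2),s["tcp_rot"].round(4),s["q"][5].round(4))
```

```text
[-0.073  0.969  0.712] [-5.24 -0.27  8.49] [-0.2017  1.5699 -2.1499] 0.3444
[-0.057  0.922  0.673] [-5.39 -0.76  8.45] [-0.1876  1.5699 -2.1358] 0.3444
[-0.072  0.893  0.692] [-5.07 -0.32  7.9 ] [-0.2694  1.5699 -2.2176] 0.3445
[-0.037  0.93   0.696] [-4.46 -0.78  8.11] [-0.2227  1.5699 -2.1709] 0.3445
[-0.096  1.005  0.762] [-4.5  -0.68  8.04] [-0.2836  1.5699 -2.2318] 0.3444
```

Run:
```python
from h import *
gripper_to(.085)
s=observe();print(s["torque"].round(3),s["ft_force"].round(2))
move_l((.6142,.058,.17),feed=.12)
movep((.48,-.12,.3),[0,H,-1.2])
p,d=get_image("scene");crop("scene",p,220,180,340,270,6,"s8");P=cloud("scene",d)
t,e=get_image("top");crop("top",t,220,90,340,210,5,"t8")
cv2.imwrite("pics/s8full.png",p[:,:,::-1])
g=cv2.cvtColor(p,cv2.COLOR_RGB2HSV)
m=(P[...,0]>.5)&(P[...,0]<.56)&(abs(P[...,1]-.058)<.05)&(P[...,2]>.03)&(P[...,2]<.12)&(g[...,1]>180)
q=P[m];print(len(q),q.min(0),q.max(0),np.percentile(q[:,2],[50,90,98]))
for n,PP,im in(("s",P,p),("t",cloud("top",e),t)):
    gg=cv2.cvtColor(im,cv2.COLOR_RGB2HSV)
    m=(gg[...,1]<60)&(im.mean(2)>120)&(abs(PP[...,2]-.065)<.008)&(abs(PP[...,0]-.614)<.05)&(abs(PP[...,1]-.058)<.035)
    q=PP[m];print(n,len(q),np.c_[q.min(0),q.max(0)].round(4).tolist(),q[:,2].mean())
s=observe();print(s["time_s"])
```

```text
[ 0.009 -0.038  0.019] [0.12 1.87 0.12]
148 [0.51316088 0.06132225 0.05405264] [0.55970426 0.07877949 0.0880346 ] [0.07199065 0.08631609 0.08717587]
s 68 [[0.5874, 0.6488], [0.0299, 0.0738], [0.061, 0.0728]] 0.06470469206498963
t 44 [[0.5878, 0.6485], [0.0315, 0.0817], [0.0579, 0.0688]] 0.06459458056461026
38.0667
```

View pics/s8.png

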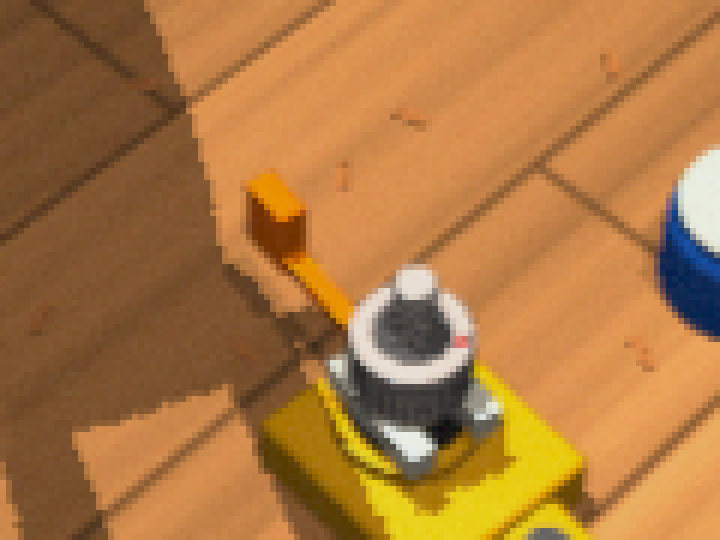

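View pics/t8.png

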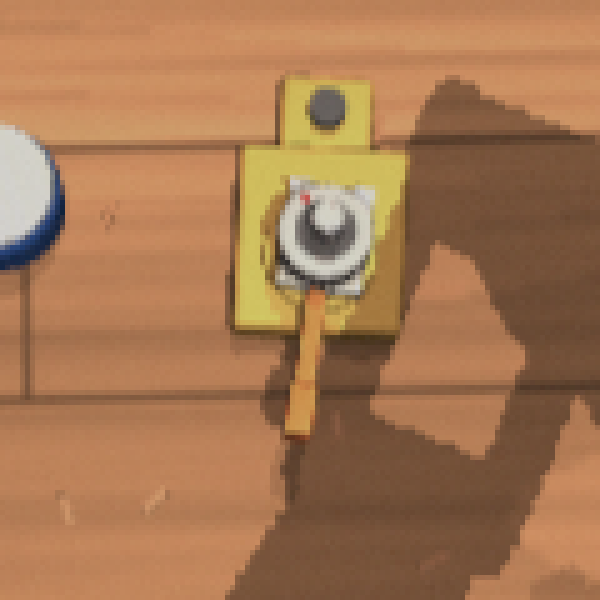

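View pics/s8full.png

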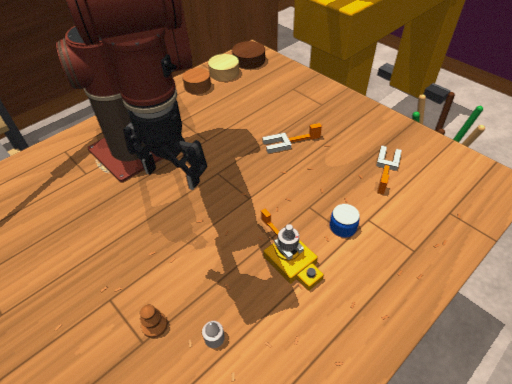

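Run:
```python
from h import *
job_done();print(observe()["time_s"])
```

```text
the job is handed in; nothing more can be done
the job is handed in; nothing more can be done
```

I slid the smallest gauge around the post, set it level on the spring washer and let go. I then spun the collar down in two grips until it was snug on the lock ring, released it, backed the arm clear and handed in at about 38 s. No verdict was reported.

**Last checks**
- **Holding torque:** 0.71 N m before release, about 0.56 N m above the stated 0.15 free running. That is roughly 43 to 56 N on the gauge. Counting the angle turned after the lock ring stopped the gauge gives a little more, around 60 N. Both are within the 15 to 80 N judged, but near the top of finger-snug (23 to 60 N).
- **Gauge:** its underside measures about 51 mm at both the U and the grip, so it is level and the slot centre is near 58 mm. It sits around the post, turned about 10° clockwise where the collar dragged it.
- **Surroundings:** the wrist torque and forces were back near zero once the collar was released. The tin, finial and centre look unmoved in the last picture, though I did not measure them again.

**What disagreed:** the torque read at rest while the collar ran free was about -0.2 N m, the opposite sign to the load. I put this down to the arm springing back at each stop. My automatic stop used that wrong sign, so it could not have triggered. The turning ended at the angle limit I had set, and I judged the final force from the held torque and the angle, not from a peak reading.

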